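# Move a test cartridge from the incubator to the reader

## Task

The test cartridge in the incubator has finished incubating: press it down to release the push-push catch so that it pops up and stands free, lift it out, and load it into the empty slot of the reader, pressing it down until that catch holds it down when you let go. Press gently, never with more than about 25 N, on either instrument, and leave the other things on the bench where they are.

Things in the scene. Friction and masses are not known exactly. Their poses are not given: they have to be found in the camera images.
- cartridge: Flat white test cassette standing on its narrow foot: 50 mm wide (x), 14 mm thick (y), 75 mm tall (z up), about 60 g; the lowest 6 mm taper in by 3 mm a side, in two steps. Either way round is alike. Origin: centre of the underside (top 75 mm above). At the start the catch holds it down in the incubator's slot, top about 18 mm above the housing, x and y along the incubator's.
- incubator: Painted grey block, dark vents down both sides, flat top, 150 (x) x 120 (y) x 85 mm high, fixed. Origin: centre of the underside, under the slot's centre; x along the slot, z up. In the slot is a sprung lift. When up, its top is 44 mm above the origin, so the cartridge stands out 34 mm above the housing; caught, it is 15 to 17 mm lower.
- reader: White block, 150 (x) x 120 (y) x 85 mm high, with a raised back beyond its +x end (45 mm deep, 108 mm high, small screen on top), fixed. Origin: centre of the underside, under the slot's centre; x along the slot, z up. In the slot is a sprung lift like the incubator's: when up, its top is 44 mm above the origin and a loaded cartridge stands out 34 mm.
- incubator_slot (a point): Centre of the incubator's slot mouth, in the top face. Slot 53.2 mm (x) by 17.2 mm (y), 5 mm bevel round the mouth. To release the catch press the cartridge 5 to 6 mm further down, to the firm stop, then let go: the lift rises by itself, following the fingers. Let go short of the stop, it stays caught. The spring pushes up with about 1.5 N (up) to 5 N (down).
- reader_slot (a point): Centre of the reader's slot mouth, in the top face. Same slot, bevel and spring. Its catch depth is unknown: the firm stop is 16 to 27 mm below the up position; let go there, the cartridge comes back 5 to 6 mm and is held, 10 to 22 mm below up. Let go short of the stop, it rises again; pressed to the stop again, it is ejected (then wait 5 s before pressing again).
- incubator_lift: The small black platform (48 x 13.5 mm) in the incubator's slot on which the cartridge stands; it slides straight up and down. Origin: centre of its top face.
- reader_lift: The same platform in the reader's slot, up and empty at the start. Origin: centre of its top face.
- dropper_bottle: Bystander: amber dropper bottle, 28 mm across, 70 mm tall; origin at its underside.
- stain_jar: Bystander: glass jar, 56 mm across, 75 mm tall; origin at its underside.
- slide_box: Bystander: flat grey box for microscope slides, 80 x 50 x 35 mm; origin at its underside.
- timer: Bystander: white bench timer, 30 x 70 x 55 mm; origin at its underside.
- swab_box: Bystander: cardboard box, 120 x 90 x 60 mm; origin at its underside.
- beaker: Bystander: glass beaker, 68 mm across, 85 mm tall; origin at its underside.
There are look-alikes about, which are no part of the job. What is shaped like the incubator but yellow is not meant. There is more than one size of the cartridge; the one meant has the size given above.

How it is judged:
By the outcome, as a careful person would: the job done as asked, in the order asked, and still so for the second after the job is handed in, with the robot touching nothing.
It also fails if it takes over 69 s, if anything falls off the work surface, if the arm or the gripper's body presses on something with over 40 N, if the wrist force passes 120 N, or if a joint passes its speed limit or range.

## Robot

A 7-joint arm with a two-finger parallel gripper is mounted at the origin on the work surface. World frame = base frame: x ahead of the robot, y to its left, z up, the work surface at z = 0. Lengths are in m, angles in rad, forces in N, time in s.
With the tool pointing down it reaches from about 0.4 to 0.85 m from the base axis. Payload 4.5 kg.
Tool frame: the origin (TCP) lies on the centre line of the jaws, within the pads' length; the fingertips stand r.tcp_to_tips ahead of it and the grasp point (between the pads) lies 11 mm behind it (r.tcp_to_tips is the distance from the TCP to the fingertips, in m); y points along the fingers, x is the direction in which the jaws open and shut, and the axes are right-handed (so a half turn about y gives the same grasp; the last joint's range is limited). The gripper opens to 88 mm and grips with 3 to 60 N. Pads are 18 mm wide; open, the fingers measure 123 mm over their backs; the gripper's body (75 mm by 187 mm) begins 45 mm behind the grasp point.
Start: joints at [1.22, 0.689, -0.195, 1.565, 0.157, 0.902, -0.215], TCP at [0.235, -0.579, 0.247] pointing down, gripper open.
Joint ranges: [-3.01, 3.01], [-0.46, 2.08], [-1.47, 1.51], [0.13, 2.56], [-1, 4.14], [0.04, 2.09], [-2.66, 2.66]. Speed limits (rad/s): [2.57, 2.57, 3.14, 3.14, 3.14, 3.14, 3.14].

## Interface

Orientations are given as a unit quaternion [x, y, z, w].
In Python, from plant import r gives the robot as it stands. The module is installed in compiled form; this text tells all that it offers.
- The arm moves only by the shell command python3 -m inch 'ROWS' [OPENING] [FORCE]. ROWS is text: rows parted by semicolons, each of 4 numbers parted by spaces: the shift along the tool's x, y, z in mm, then the turn about the tool's y in degrees. In form: x y z spin; .... A call has 1 to 10 rows; each row is the pose to reach, as a shift and turn from the pose commanded when the call began, along the tool's axes at that moment; what a row does not reach only later rows make up. A row lasts 1/10 s, in which the tool goes at most 50 mm and 8.59 degrees, less where a joint would pass 70% of its speed; a pose out of reach is approached as far as the arm can. A call with a gripper value outside its range is refused whole. OPENING is the gripper command: -1 is shut, 1 is fully open, values between are in proportion, set as the call begins (- or left out, the last holds). The fingers move at their own pace and stop on an object; FORCE is the grip in N (left out, the last holds). Time passes only in rows, so rows that repeat a pose let the fingers close. It gives the time, the measured TCP pose, the force and the opening at its end, in the units of the state.
- r.get_state(): the state, without advancing time (a new reading comes with each control period).
- r.snapshot(name): name is "scene" or "side" or "wrist"; returns a dict with "frame" (384x512x3 uint8, red, green, blue), "intrinsics" (3x3 intrinsics, pixels), "dist_coeffs" ([k1, k2, p1, p2, k3] as OpenCV has them; the pictures are not rectified), "R" (3x3) and "t" (3): a world point X has camera coordinates R X + t. Camera axes: x right, y down, z forward; pixel columns grow to the right and rows downward; lengths in m; the calibration is good to about 2 mm. A picture is of the moment at which its call begins. There is no depth.
- r.finish_job(): hands the job in, once; it reports no verdict.
Trained networks look in the newest picture that a camera, given by its name, has taken for a name from the list of things; names that differ only in an ending like _2 or _b are one class to them, and where a whole thing is asked for, a point or a joint stands for the part that bears it (a point fixed in the world has none). Each returns a list of dicts, best first, with "p" (0 to 1); they miss things now and then, are a little off and sometimes report something else, mostly with a low value. They report only what shows in the picture. A call takes as long as a camera call. They do not tell look-alikes from the thing itself.
- r.trace(camera, name): "region" (384x512 bool, what is visible of it) and "centre" ([row, column] in pixels, amid what is visible of it).
- r.tip_of(camera, name): "centre" ([row, column] in pixels: a listed point, or the origin of a listed thing).
The state is a dict: "clock": time; "q": joint angles; "qd": joint speeds; "joint_torque": joint torques, N m; "tool_pos": TCP position; "eef_rot": TCP orientation; "contact_force": force on the tool from outside, world axes, zero at the start; "moment": the same for the moment, N m; "opening": opening from 0.0 (shut) to 1.0 (fully open).
Only numpy, scipy, OpenCV 4.12 (cv2) and the standard library are available. Lean on these libraries where they do the work, as an engineer would, in place of code of your own. Each camera call takes 0.05 s, during which the arm holds its last target.

## Working session

There is one attempt and no reset: what is moved stays moved. The work goes in short steps, Python scripts to look and compute and a shell command to move; the robot and the scene stay as the last step left them, time stands still between calls to the robot, and variables do not carry over. Pictures are saved under pics/ and viewed, and the job is handed in when it is done.

```bash
mkdir -p pics
python3 - <<'E'
from plant import r
import cv2
s=r.get_state()
print(s['clock'],s['tool_pos'],s['eef_rot'],s['opening'],r.tcp_to_tips)
for c in ['scene','side','wrist']:
    p=r.snapshot(c); cv2.imwrite(f'pics/{c}0.png',p['frame'][:,:,::-1]); print(c,p['intrinsics'].tolist(),p['dist_coeffs'],p['R'].tolist(),p['t'])
E
```

```text
0.0 [ 0.23437195 -0.5787312   0.24591633] [-0.5860814   0.39566945 -0.39457995  0.58673754] 1.0021055800968672 0.008
scene [[439.4881454407881, 0.0, 254.90061396886983], [0.0, 439.4881454407881, 202.08919000359785], [0.0, 0.0, 1.0]] [0.0135653 0.        0.        0.        0.       ] [[-0.18428267758549982, 0.982866745593167, 0.0035854077893099933], [0.7283522601555862, 0.13901004264494146, -0.6709539426593312], [-0.6599567257541726, -0.12103374922288604, -0.7414903584544328]] [ 0.12454678 -0.37451788  1.70909392]
side [[490.0291401884755, 0.0, 256.98046354115024], [0.0, 490.0291401884755, 192.36709850739535], [0.0, 0.0, 1.0]] [-0.00129856  0.          0.          0.          0.        ] [[0.9861650743545642, -0.1637936554490061, 0.02549675583106302], [-0.05979290983653771, -0.49493975147914165, -0.8668676083111222], [0.15460677235016662, 0.85335003418317, -0.49788599609051654]] [-0.60099698  0.10371184  1.52938467]
wrist [[290.8373835794774, 0.0, 251.870995313975], [0.0, 290.8373835794774, 194.05788660157575], [0.0, 0.0, 1.0]] [-0.04593427  0.          0.          0.          0.        ] [[0.3759500143410332, -0.9266362466938977, -0.0026178292583083893], [-0.8860844869853783, -0.36032132465249617, 0.29158673653740164], [-0.27113809883680756, -0.10730241988752756, -0.9565408104443036]] [-0.62502176 -0.04056992  0.39088592]
```

View pics/scene0.png

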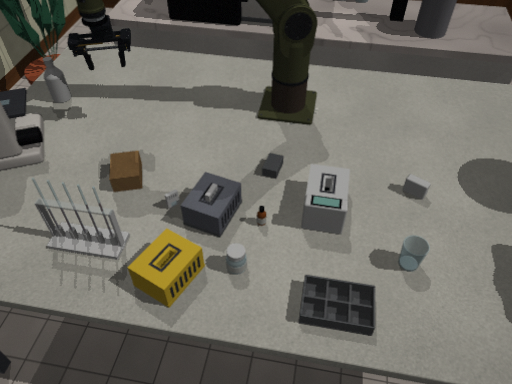

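View pics/side0.png

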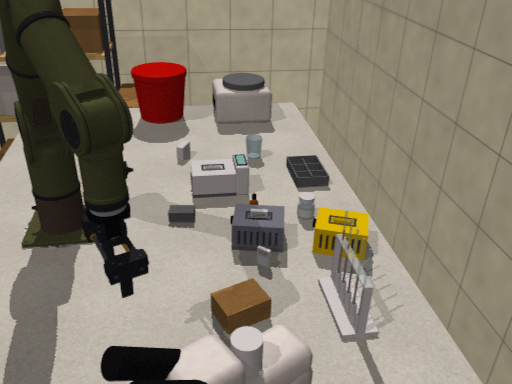

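View pics/wrist0.png

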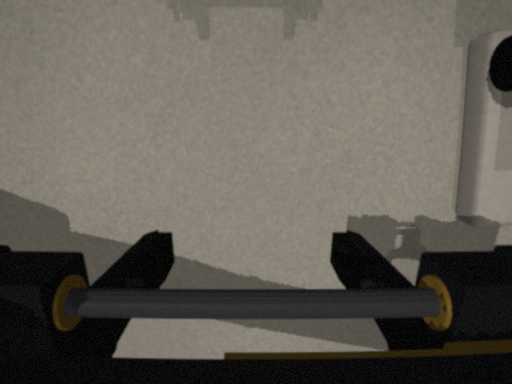

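The grey incubator is at scene (212,205) and side (258,225), with the cartridge in it. The white reader is at scene (328,195) and side (220,175). The yellow block is a decoy, and so is the small cassette beside the incubator.

```bash
cat > h.py <<'E'
import numpy as np,cv2
from scipy.optimize import least_squares,minimize
from scipy.spatial.transform import Rotation as Ro
def proj(p,X):
    X=np.atleast_2d(np.asarray(X,float)); rv,_=cv2.Rodrigues(np.array(p['R']))
    return cv2.projectPoints(X,rv,np.array(p['t'],float),np.array(p['intrinsics']),np.array(p['dist_coeffs']))[0][:,0]  # (col,row)
def onplane(p,rc,z):
    u=cv2.undistortPoints(np.array([[[rc[1],rc[0]]]],float),np.array(p['intrinsics']),np.array(p['dist_coeffs']))[0,0]
    R=np.array(p['R']);t=np.array(p['t']);d=R.T@np.array([u[0],u[1],1]);c=-R.T@t
    return c+d*(z-c[2])/d[2]
def boxpts(x,y,yaw,b):
    c,s=np.cos(yaw),np.sin(yaw);P=np.array([[i,j,k] for i in b[0] for j in b[1] for k in b[2]],float)
    return np.c_[x+c*P[:,0]-s*P[:,1],y+s*P[:,0]+c*P[:,1],P[:,2]]
def mask(p,x,y,yaw,boxes,S=4):
    m=np.zeros((384*S,512*S),np.uint8)
    for b in boxes:
        q=proj(p,boxpts(x,y,yaw,b)); h=cv2.convexHull(((q+.5)*S).astype(np.int32)); cv2.fillConvexPoly(m,h,1)
    return cv2.resize(m.astype(np.float32),(512,384),interpolation=cv2.INTER_AREA)
E
python3 - <<'E'
from plant import r
from h import *
P={}
reg={}
for c in ['scene','side']:
    P[c]=r.snapshot(c)
    for n in ['incubator','incubator_slot','reader','reader_slot','cartridge']:
        for d in r.tip_of(c,n)[:3]:
            z={'incubator':0,'reader':0,'cartridge':.028}.get(n,.085)
            print(c,n,round(d['p'],2),np.round(d['centre'],1),np.round(onplane(P[c],d['centre'],z),4))
    for n in ['incubator','reader','cartridge']:
        T=r.trace(c,n)
        reg[c+n]=np.array([t['region'] for t in T])
        print('trace',c,n,[(round(t['p'],2),np.round(t['centre']),t['region'].sum()) for t in T])
import pickle; pickle.dump((P,reg),open('a.pkl','wb'))
print(r.get_state()['clock'])
for c,(x0,x1,y0,y1) in {'scene':(150,400,140,290),'side':(150,390,130,290)}.items():
    f=P[c]['frame'][y0:y1,x0:x1,::-1]; cv2.imwrite(f'pics/{c}_z.png',cv2.resize(f,None,fx=3.2,fy=3.2,interpolation=cv2.INTER_CUBIC))
E
```

```text
scene incubator 0.75 [209.3 214.2] [ 0.5725 -0.1465  0.    ]
scene incubator 0.59 [275.9 173.1] [ 0.8255 -0.1968  0.    ]
scene incubator 0.56 [192.4 208.9] [ 0.5064 -0.1805  0.    ]
scene incubator_slot 0.82 [195.5 213.1] [ 0.5928 -0.1389  0.085 ]
scene incubator_slot 0.6 [257.9 163.9] [ 0.8282 -0.2085  0.085 ]
scene reader 0.74 [203.1 323.1] [0.4842 0.1799 0.    ]
scene reader_slot 0.77 [185.9 323.2] [0.4942 0.171  0.085 ]
scene cartridge 0.69 [208.2 212.7] [ 0.5926 -0.1441  0.028 ]
scene cartridge 0.55 [202.2 173.1] [ 0.5915 -0.2677  0.028 ]
trace scene incubator [(0.96, array([203., 210.]), np.int64(2545)), (0.83, array([270., 166.]), np.int64(3659))]
trace scene reader [(0.76, array([197., 326.]), np.int64(2654)), (0.72, array([259., 234.]), np.int64(532))]
trace scene cartridge [(0.59, array([197., 174.]), np.int64(164)), (0.51, array([190., 212.]), np.int64(122))]
side incubator 0.59 [240.7 256.2] [ 0.581  -0.1567  0.    ]
side incubator 0.58 [245.3 338.1] [ 0.822  -0.2118  0.    ]
side incubator_slot 0.81 [214.1 256.1] [ 0.5813 -0.1401  0.085 ]
side incubator_slot 0.62 [221.2 339.6] [ 0.818  -0.2088  0.085 ]
side reader 0.66 [189.1 214.2] [0.4832 0.1748 0.    ]
side reader_slot 0.82 [160.5 212.8] [0.485  0.2335 0.085 ]
trace side incubator [(0.86, array([232., 255.]), np.int64(2282)), (0.72, array([305., 240.]), np.int64(2248)), (0.68, array([228., 340.]), np.int64(2036))]
trace side reader [(0.73, array([175., 223.]), np.int64(2196))]
trace side cartridge [(0.61, array([256., 264.]), np.int64(243)), (0.59, array([212., 260.]), np.int64(149)), (0.47, array([196., 252.]), np.int64(58))]
1.05
```

View pics/scene_z.png

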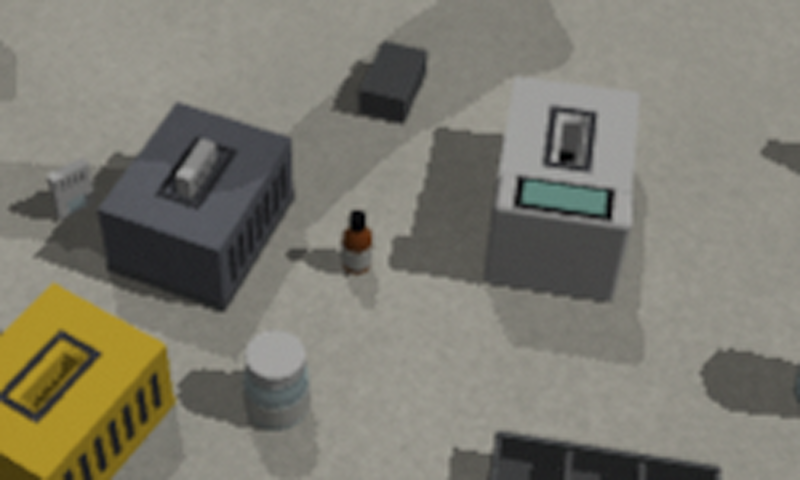

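View pics/side_z.png

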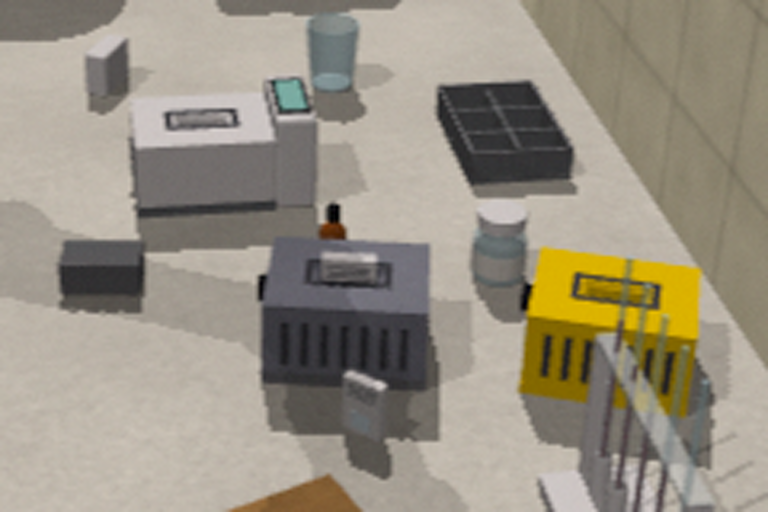

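```bash
cat > fit.py <<'E'
from h import *
import pickle
P,reg=pickle.load(open('a.pkl','rb'))
inc=[((-.075,.075),(-.06,.06),(0,.085))]
rd=inc+[((.075,.12),(-.06,.06),(0,.108))]
def fit(n,boxes,x0):
    def cost(v,cs=('scene','side')):
        return sum(np.abs(mask(P[c],*v,boxes)-reg[c+n][0]).sum() for c in cs)
    best=None
    for yaw in np.radians(np.arange(-50,51,10)):
        f=cost([x0[0],x0[1],yaw])
        if best is None or f<best[0]: best=(f,yaw)
    for cs in [('scene','side'),('scene',),('side',)]:
        o=minimize(lambda v:cost(v,cs),[*x0,best[1]],method='Nelder-Mead',options=dict(initial_simplex=[[x0[0],x0[1],best[1]],[x0[0]+.01,x0[1],best[1]],[x0[0],x0[1]+.01,best[1]],[x0[0],x0[1],best[1]+.1]],xatol=1e-5))
        print(n,cs,np.round(o.x[:2],4),np.degrees(o.x[2]).round(2),o.fun)
fit('incubator',inc,(.586,-.140)); fit('reader',rd,(.488,.172))
E
python3 fit.py
```

```text
incubator ('scene', 'side') [ 0.5876 -0.1465] -13.17 526.625
incubator ('scene',) [ 0.5884 -0.1476] -12.11 215.5
incubator ('side',) [ 0.5861 -0.1456] -13.54 283.8125
reader ('scene', 'side') [0.4755 0.1826] -0.62 249.25
reader ('scene',) [0.4771 0.1822] -0.83 151.6875
reader ('side',) [0.4758 0.1838] -1.16 90.125
```

```bash
cat > ov.py <<'E'
from h import *
import sys
def overlay(p,crop,items,out,S=4):
    x0,x1,y0,y1=crop
    f=cv2.resize(np.ascontiguousarray(p['frame'][y0:y1,x0:x1,::-1]),None,fx=S,fy=S,interpolation=cv2.INTER_CUBIC)
    for x,y,yaw,b,col in items:
        q=((proj(p,boxpts(x,y,yaw,b))-[x0,y0]+.5)*S).astype(int)
        for i in range(8):
            for k in (1,2,4):
                if not i&k: cv2.line(f,tuple(map(int,q[i])),tuple(map(int,q[i|k])),col,1)
    cv2.imwrite(out,f)
H=((-.075,.075),(-.06,.06),(0,.085)); B=((.075,.12),(-.06,.06),(0,.108)); SL=((-.0266,.0266),(-.0086,.0086),(.085,.085)); C=((-.025,.025),(-.007,.007),(.085,.103))
E
python3 - <<'E'
from ov import *
import pickle
P,reg=pickle.load(open('a.pkl','rb'))
i=(.5876,-.1465,np.radians(-13.2)); q=(.476,.183,np.radians(-.8))
it=[(*i,H,(0,0,255)),(*i,SL,(0,255,255)),(*i,C,(0,255,0)),(*q,H,(0,0,255)),(*q,B,(0,0,255)),(*q,SL,(0,255,255))]
overlay(P['scene'],(170,360,150,240),it,'pics/o1.png')
overlay(P['side'],(170,330,130,260),it,'pics/o2.png')
E
```

```text
(no output)
```

View pics/o1.png

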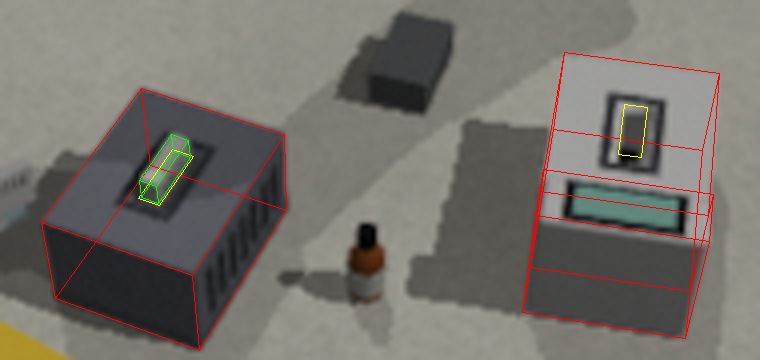

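View pics/o2.png

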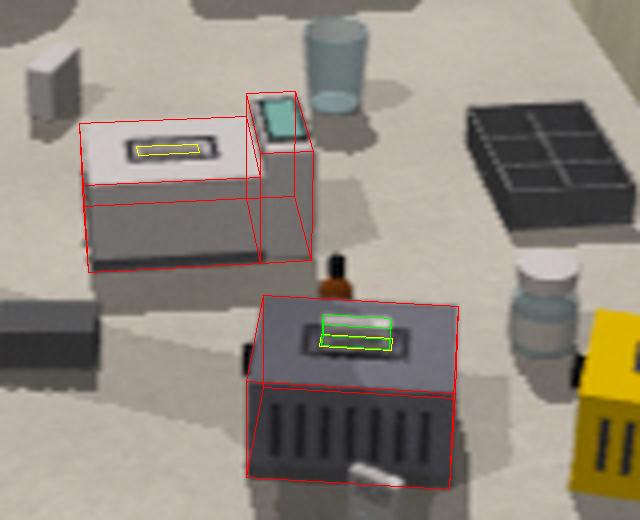

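The overlays match. The fitted incubator pose is (0.588,-0.147), yaw -13°, and the reader is (0.476,0.183), yaw about -0.8°. Next I plan the approach above the cartridge.

```bash
cat > go.py <<'E'
import sys
from h import *
from plant import r
# go.py x y z jaw_deg(mod180)
def plan(X,jaw=None):
    s=r.get_state(); Rm=Ro.from_quat(s['eef_rot']).as_matrix(); p=np.array(s['tool_pos'])
    d=Rm.T@(np.array(X)-p)*1000
    cur=np.degrees(np.arctan2(Rm[1,0],Rm[0,0]))
    out='t %.2f pos %s jaw %.2f fingers %s F %s op %.3f | shift %s'%(s['clock'],np.round(p,4),cur,np.round(Rm[:,1],3),np.round(s['contact_force'],1),s['opening'],np.round(d,1))
    if jaw is not None:
        dj=(jaw-cur+90)%180-90
        # spin about tool y (pointing down): world turn about z is -spin
        out+=' spin %.2f (or %.2f)'%(-dj,-dj+180*np.sign(dj))
    print(out,'q7 %.2f'%s['q'][6])
if __name__=='__main__':
    a=list(map(float,sys.argv[1:])); plan(a[:3],a[3] if len(a)>3 else None)
E
python3 go.py .5876 -.1465 .24 76.8
python3 - <<'E'
from h import *
import pickle
P,_=pickle.load(open('a.pkl','rb'))
print(onplane(P['scene'],(243,90),0),onplane(P['scene'],(180,40),0.2),onplane(P['scene'],(210,115),.2),onplane(P['scene'],(188,126),0))
E
```

```text
t 1.05 pos [ 0.2346 -0.5793  0.2468] jaw -67.95 fingers [ 0. -0. -1.] F [-0.6 -0.7 -0.9] op 0.997 | shift [-268.7    6.7  489.6] spin 35.25 (or -144.75) q7 -0.22
[ 0.76364356 -0.46406724  0.        ] [ 0.7264852 -0.5611417  0.2      ] [ 0.7879412  -0.32922295  0.2       ] [ 0.53735596 -0.44575629  0.        ]
```

```bash
python3 -m inch '-24 0 44 4; -48 0 88 8; -72 0 132 12; -96 0 176 16; -120 0 220 20; -144 0 264 24; -168 0 308 28; -192 0 352 32; -216 0 396 35; -240 0 440 35' -1 10; python3 go.py .5876 -.1465 .24 76.8
```

```text
clock: 2.05
tool_pos: [0.5528, -0.1907, 0.2469]
eef_rot: [0.44, -0.553, 0.554, -0.44]
contact_force: [0.4, -0.3, 0.1]
opening: 0.118
t 2.05 pos [ 0.5528 -0.1907  0.2469] jaw -103.00 fingers [ 0. -0. -1.] F [ 0.4 -0.3  0.1] op 0.118 | shift [-50.9   6.9  23.9] spin 0.20 (or -179.80) q7 -1.51
```

```bash
python3 -m inch '-24 0 12 0; -51 10 24 0; -51 20 24 0; -51 20 24 0'; python3 go.py .5876 -.1465 .22 76.8
cat > wv.py <<'E'
import sys
from plant import r
from ov import *
import pickle
p=r.snapshot('wrist'); pickle.dump(p,open('w.pkl','wb'))
a=sys.argv
x,y,yaw=map(float,a[2:5]); i=(x,y,np.radians(yaw)); zc=float(a[5]) if len(a)>5 else .103
it=[(*i,H,(0,0,255)),(*i,SL,(0,255,255)),(*i,((-.025,.025),(-.007,.007),(.085,zc)),(0,255,0))]
overlay(p,(0,512,0,384),it,a[1],1.5)
for n in ['incubator_slot','reader_slot','cartridge']:
    for d in r.tip_of('wrist',n)[:2]: print(n,round(d['p'],2),np.round(d['centre'],1),np.round(onplane(p,d['centre'],.085),4))
E
sed -i 's/fx=S,fy=S/fx=S,fy=S/' ov.py
python3 wv.py pics/w1.png .5876 -.1465 -13.2
```

```text
clock: 2.45
tool_pos: [0.5854, -0.1477, 0.2252]
eef_rot: [-0.442, 0.554, -0.552, 0.44]
contact_force: [-0.8, 0.6, 0.2]
opening: 0.004
t 2.45 pos [ 0.5854 -0.1477  0.2252] jaw -102.86 fingers [-0.003  0.    -1.   ] F [-0.8  0.6  0.2] op 0.004 | shift [-1.7  5.2  1.9] spin 0.34 (or -179.66) q7 -1.59
incubator_slot 0.89 [182.6 252.3] [ 0.5877 -0.1495  0.085 ]
cartridge 0.9 [149.3 354.4] [ 0.5983 -0.2526  0.085 ]
cartridge 0.84 [170.5 251.2] [ 0.5999 -0.1512  0.085 ]
```

View pics/w1.png

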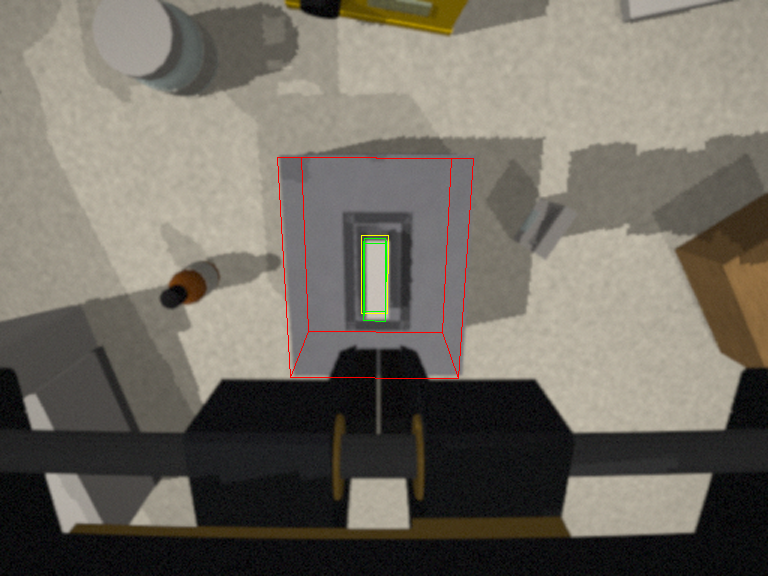

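The overlay matches in the wrist view: the cartridge's white top is at about (376,280) in the enlarged picture. I move down above it with shut fingers.

```bash
python3 -m inch '0 30 0 0; 0 65 0 0; 0 90 0 0; 0 100 0 0; 0 100 0 0; 0 100 0 0'; python3 go.py .5876 -.147 .113 76.8
```

```text
clock: 3.25
tool_pos: [0.5872, -0.149, 0.128]
eef_rot: [0.44, -0.553, 0.554, -0.441]
contact_force: [0.0, -0.2, -0.0]
opening: 0.006
t 3.25 pos [ 0.5872 -0.149   0.128 ] jaw -103.00 fingers [ 0.002 -0.001 -1.   ] F [ 0.  -0.2 -0. ] op 0.006 | shift [-2.1 15.  -0.1] spin 0.20 (or -179.80) q7 -1.58
```

```bash
python3 -m inch '-1 6 0 0; -2 12 0 0; -2 14 0 0; -2 14 0 0; -2 14 0 0';python3 -m inch '0 1 0 0; 0 2 0 0; 0 2 0 0; 0 2 0 0'; python3 -m inch '0 1 0 0; 0 2 0 0; 0 2 0 0';python3 go.py .5876 -.147 .113 76.8
```

```text
clock: 3.75
tool_pos: [0.5869, -0.1464, 0.1128]
eef_rot: [0.44, -0.553, 0.553, -0.44]
contact_force: [0.5, -0.5, 0.5]
opening: 0.002
clock: 4.15
tool_pos: [0.5871, -0.1465, 0.111]
eef_rot: [0.44, -0.553, 0.553, -0.441]
contact_force: [-0.0, -1.9, 1.8]
opening: 0.003
clock: 4.45
tool_pos: [0.5871, -0.1464, 0.1087]
eef_rot: [0.44, -0.553, 0.553, -0.44]
contact_force: [-0.8, -0.6, 3.8]
opening: 0.009
t 4.45 pos [ 0.5871 -0.1464  0.1087] jaw -102.95 fingers [ 0. -0. -1.] F [-0.8 -0.6  3.8] op 0.009 | shift [ 0.4 -4.3  0.7] spin 0.25 (or -179.75) q7 -1.59
```

Contact was at z≈0.111, so the stop should be around 0.105.

```bash
python3 -m inch '0 1 0 0; 0 1 0 0';python3 -m inch '0 1 0 0; 0 1 0 0'; python3 -m inch '0 1 0 0; 0 1 0 0'
```

```text
clock: 4.65
tool_pos: [0.5871, -0.1464, 0.1077]
eef_rot: [0.44, -0.553, 0.553, -0.44]
contact_force: [-0.0, -0.2, 3.5]
opening: 0.005
clock: 4.85
tool_pos: [0.5871, -0.1464, 0.1067]
eef_rot: [0.44, -0.553, 0.553, -0.441]
contact_force: [-0.3, -0.0, 3.4]
opening: 0.005
clock: 5.05
tool_pos: [0.587, -0.1464, 0.1057]
eef_rot: [0.44, -0.553, 0.553, -0.44]
contact_force: [0.5, 0.2, 3.6]
opening: 0.009
```

```bash
python3 -m inch '0 0.5 0 0; 0 0.5 0 0';python3 -m inch '0 0.5 0 0; 0 0.5 0 0'; python3 -m inch '0 0.4 0 0; 0 0.4 0 0'
```

```text
clock: 5.25
tool_pos: [0.587, -0.1464, 0.1053]
eef_rot: [0.44, -0.553, 0.553, -0.44]
contact_force: [0.2, -1.1, 4.4]
opening: 0.004
clock: 5.45
tool_pos: [0.587, -0.1465, 0.1052]
eef_rot: [0.44, -0.553, 0.553, -0.44]
contact_force: [-1.1, 0.3, 7.3]
opening: 0.006
clock: 5.65
tool_pos: [0.5871, -0.1465, 0.105]
eef_rot: [0.44, -0.553, 0.553, -0.44]
contact_force: [-1.0, -0.1, 9.5]
opening: 0.01
```

The stop is reached: the force climbs while the position stays put. A little more, then I let it rise.

```bash
python3 -m inch '0 0.6 0 0; 0 0.6 0 0; 0 0.6 0 0'; python3 -m inch '0 -2 0 0; 0 -5 0 0; 0 -8 0 0; 0 -12 0 0; 0 -16 0 0; 0 -20 0 0; 0 -22 0 0; 0 -22 0 0';python3 -m inch '0 -10 0 0; 0 -30 0 0; 0 -50 0 0;0 -60 0 0; 0 -60 0 0; 0 -60 0 0' 1
python3 wv.py pics/w2.png .5876 -.1465 -13.2 .119; python3 go.py .5876 -.147 .113 76.8
python3 - <<'E'
from plant import r
from ov import *
p=r.snapshot('side'); i=(.5876,-.1465,np.radians(-13.2))
overlay(p,(170,330,130,260),[(*i,SL,(0,255,255)),(*i,((-.025,.025),(-.007,.007),(.085,.119)),(0,255,0))],'pics/s2.png')
E
```

```text
clock: 5.95
tool_pos: [0.5871, -0.1466, 0.1049]
eef_rot: [0.44, -0.553, 0.554, -0.441]
contact_force: [-1.2, -0.4, 13.0]
opening: 0.006
clock: 6.75
tool_pos: [0.5867, -0.1463, 0.1259]
eef_rot: [-0.44, 0.553, -0.553, 0.44]
contact_force: [-0.1, 0.7, 1.7]
opening: 0.006
clock: 7.35
tool_pos: [0.5865, -0.1462, 0.1854]
eef_rot: [-0.441, 0.553, -0.553, 0.44]
contact_force: [1.1, 0.0, -0.7]
opening: 0.526
incubator_slot 0.75 [195.3 253.5] [ 0.5883 -0.1489  0.085 ]
reader_slot 0.54 [197.1 253.4] [ 0.5867 -0.1484  0.085 ]
cartridge 0.71 [152.7 365.4] [ 0.6036 -0.2474  0.085 ]
cartridge 0.56 [183.7 255.3] [ 0.598  -0.1526  0.085 ]
t 7.55 pos [ 0.5863 -0.1462  0.1848] jaw -102.95 fingers [-0.002  0.    -1.   ] F [-0.3  0.4 -0.8] op 0.709 | shift [ 0.5 71.8  1.6] spin 0.25 (or -179.75) q7 -1.59
```

View pics/w2.png

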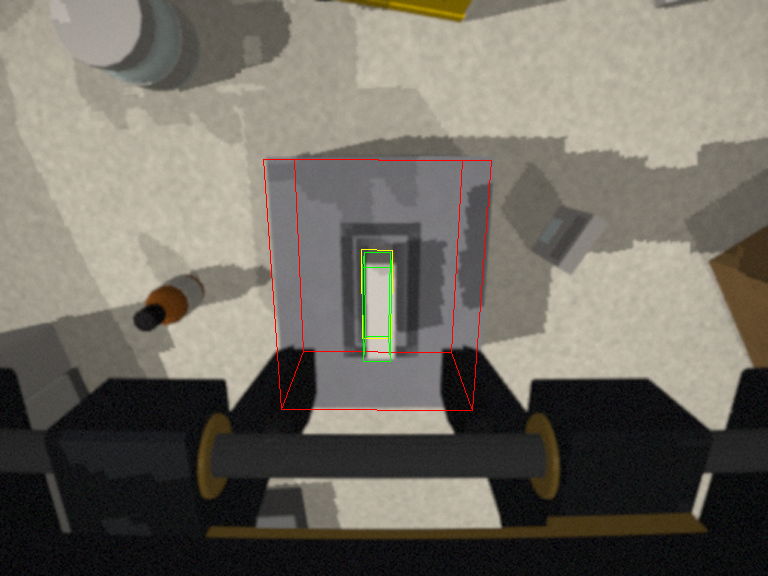

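View pics/s2.png

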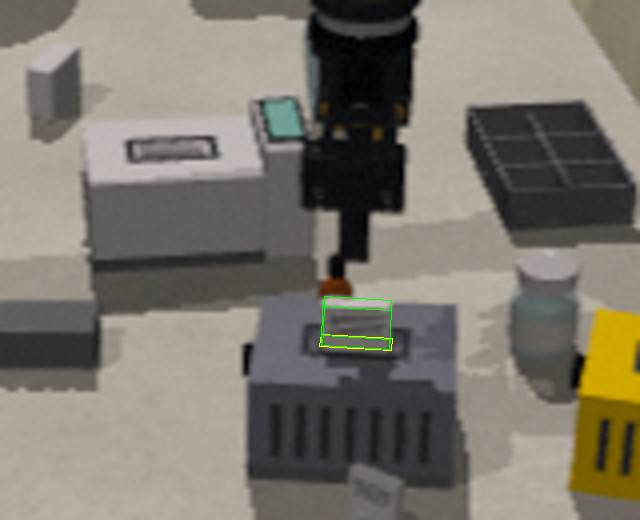

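The cartridge is up at about 34 mm, and it lies about 1 mm toward -y of my fit. Next I descend to grasp it.

```bash
python3 go.py .588 -.148 .100 76.8;  python3 -m inch '1 30 0 0; 1 60 0 0; 1 75 1 0; 1 82 1 0; 1 84 1 0; 1 84 1 0; 1 84 1 0' 0.2; python3 go.py .588 -.148 .100 76.8
```

```text
t 7.60 pos [ 0.5864 -0.1462  0.1849] jaw -102.95 fingers [-0.001  0.    -1.   ] F [-0.1  0.  -0.5] op 0.751 | shift [ 1.4 84.9  2.1] spin 0.25 (or -179.75) q7 -1.59
clock: 8.3
tool_pos: [0.5884, -0.1477, 0.1028]
eef_rot: [0.44, -0.553, 0.554, -0.441]
contact_force: [-0.3, 0.0, 0.4]
opening: 0.598
t 8.30 pos [ 0.5884 -0.1477  0.1028] jaw -102.95 fingers [ 0.002 -0.001 -1.   ] F [-0.3  0.   0.4] op 0.598 | shift [ 0.3  2.8 -0.3] spin 0.25 (or -179.75) q7 -1.59
```

```bash
python3 -m inch '0 2 0 0; 0 2 0 0; 0 2 0 0; 0 2 0 0; 0 2 0 0; 0 2 0 0; 0 2 0 0; 0 2 0 0' -1 15; python3 go.py .588 -.148 .100 76.8
```

```text
clock: 9.1
tool_pos: [0.5877, -0.1476, 0.0998]
eef_rot: [0.44, -0.553, 0.553, -0.44]
contact_force: [-0.3, 0.7, 0.3]
opening: 0.156
t 9.10 pos [ 0.5877 -0.1476  0.0998] jaw -102.95 fingers [ 0. -0. -1.] F [-0.3  0.7  0.3] op 0.156 | shift [ 0.4 -0.2  0.4] spin 0.25 (or -179.75) q7 -1.59
```

```bash
python3 -m inch '0 -8 0 0; 0 -25 0 0; 0 -50 0 0; 0 -80 0 0; 0 -105 0 0; 0 -112 0 0; 0 -112 0 0'; python3 go.py .475 .182 .212 89.2
```

```text
clock: 9.8
tool_pos: [0.5881, -0.1477, 0.2127]
eef_rot: [0.44, -0.553, 0.554, -0.441]
contact_force: [0.4, -0.8, -1.4]
opening: 0.155
t 9.80 pos [ 0.5881 -0.1477  0.2127] jaw -102.96 fingers [ 0.002 -0.    -1.   ] F [ 0.4 -0.8 -1.4] op 0.155 | shift [-295.9    0.3 -184.2] spin -12.16 (or 167.84) q7 -1.59
```

```bash
python3 go.py .425 .182 .212 89.2;python3 -m inch '-35 0 -25 -2; -75 0 -55 -4; -115 0 -85 -7; -155 0 -115 -10; -195 0 -145 -12; -230 0 -175 -12; -260 0 -205 -12; -280 0 -225 -12; -285 0 -233 -12; -285 0 -233 -12'; python3 -m inch '0 0 0 0;0 0 0 0'; python3 wv.py pics/w3.png .476 .183 -0.8 .085;python3 go.py .475 .182 .212 89.2
```

```text
t 9.80 pos [ 0.5881 -0.1477  0.2127] jaw -102.96 fingers [ 0.002 -0.    -1.   ] F [ 0.4 -0.8 -1.4] op 0.155 | shift [-2.847e+02  2.000e-01 -2.329e+02] spin -12.16 (or 167.84) q7 -1.59
clock: 10.8
tool_pos: [0.423, 0.1828, 0.2108]
eef_rot: [-0.497, 0.504, -0.503, 0.496]
contact_force: [0.0, -1.0, -0.5]
opening: 0.16
clock: 11.0
tool_pos: [0.4254, 0.1806, 0.2115]
eef_rot: [0.495, -0.505, 0.505, -0.495]
contact_force: [-0.2, -0.3, -0.5]
opening: 0.157
reader_slot 0.59 [128.8 246. ] [0.4817 0.1837 0.085 ]
cartridge 0.91 [216.5 251.7] [0.3979 0.1803 0.085 ]
t 11.20 pos [0.425  0.1816 0.2117] jaw -91.06 fingers [ 0. -0. -1.] F [ 0.2  0.7 -1.1] op 0.160 | shift [-1.3 -0.3 50. ] spin -0.26 (or 179.74) q7 -2.04
```

View pics/w3.png

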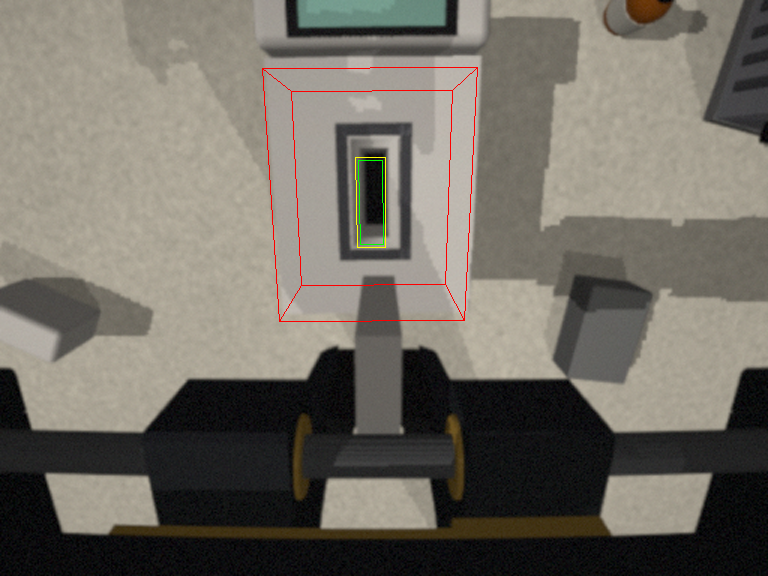

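Run:
```python
from h import *
import pickle
p=pickle.load(open('w.pkl','rb'))
f=p['frame'][70:190,200:300,::-1]; cv2.imwrite('pics/w3z.png',cv2.resize(f,None,fx=5,fy=5,interpolation=cv2.INTER_CUBIC))
for c in [(336,124),(411,124),(410,260),(340,260),(374,191)]:
    print(np.round(onplane(p,(c[1]/1.5-.5,c[0]/1.5-.5),.085),4))
```

```text
[0.5214 0.202  0.085 ]
[0.5206 0.1592 0.085 ]
[0.441  0.1598 0.085 ]
[0.4419 0.2032 0.085 ]
[0.4834 0.1812 0.085 ]
```

View pics/w3z.png

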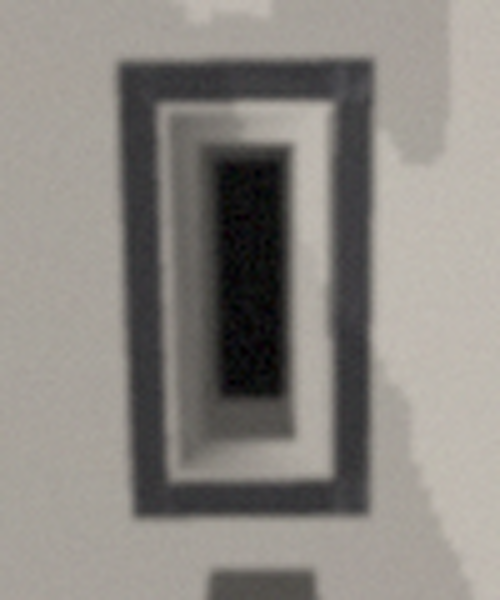

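Run:
```python
from h import *
import pickle
p=pickle.load(open('w.pkl','rb'))
for z,Q in [(.085,[(119,60),(374,58),(368,517),(134,517)]),(.085,[(158,102),(336,100),(331,481),(172,484)]),(.080,[(205,145),(293,145),(294,438),(208,440)])]:
    X=np.array([onplane(p,((c[1]+.5)/5-.5+70,(c[0]+.5)/5-.5+200),z) for c in Q])
    a=X[0]-X[3]+X[1]-X[2]
    print(X.mean(0).round(4),np.linalg.norm(a)/2, np.linalg.norm(X[0]-X[1]),np.degrees(np.arctan2(a[1],a[0])), np.degrees(np.arctan2(*(X[3]-X[0])[[1,0]]))%180,np.degrees(np.arctan2(*(X[2]-X[1])[[1,0]]))%180)
# same for held cartridge bottom? tcp-to-image check
```

```text
[0.4815 0.1807 0.085 ] 0.08036129103203939 0.04367692073712963 -0.6685099119437757 179.3680141944356 179.29510832201103
[0.4813 0.1806 0.085 ] 0.06695932136903386 0.03069931762058675 -0.5529605659214761 179.99885217550184 178.89313169899404
[0.4813 0.1806 0.08  ] 0.052530843030337004 0.015577206600146628 -0.8366398515840224 178.89726244447138 179.4313697930636
```

Run:
```python
from h import *
import pickle
p=pickle.load(open('w.pkl','rb'))
f=p['frame'][180:295,215:290,::-1]; cv2.imwrite('pics/w3c.png',cv2.resize(f,None,fx=5,fy=5,interpolation=cv2.INTER_CUBIC))
T=np.array([.425,.1816,.2117])
print('cam',-np.array(p['R']).T@np.array(p['t']))
q=proj(p,[T+[a,b,-.0557+c] for a,b,c in [(.022,-.004,0),(.022,.004,0),(.025,-.007,.006),(.025,.007,.006),(.025,-.007,.075),(.025,.007,.075),(.0,0,.044-.0998-.0+.0557+.0)]])
print(((q+.5-[215,180])*5).round(1))
```

```text
cam [0.50137546 0.1781672  0.34961696]
[[198.2  40.7]
 [140.4  41.7]
 [220.6  30.8]
 [116.   32.7]
 [238.2 236.8]
 [ 79.8 239.6]
 [172.9 189.3]]
```

View pics/w3c.png

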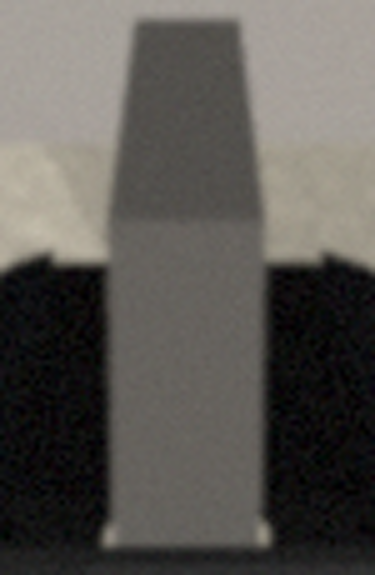

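Measured in the same wrist image, the held cartridge appears about (+1.5, -2.2) mm off the TCP. That is a camera bias, since the jaws centre it. The relative offset to the slot puts the TCP target at (0.480, 0.183), which agrees with the scene cameras.

```bash
python3 go.py .4798 .1828 .146 89.3; python3 -m inch '-1 0 25 0; -2 0 50 0; -2 20 55 0; -2 45 55 0; -2 62 55 0; -2 66 55 0; -2 66 55 0; -2 66 55 0'; python3 go.py .4798 .1828 .12 89.3
```

```text
t 11.20 pos [0.425  0.1816 0.2117] jaw -91.06 fingers [ 0. -0. -1.] F [ 0.2  0.7 -1.1] op 0.160 | shift [-2.3 65.7 54.8] spin -0.36 (or 179.64) q7 -2.04
clock: 12.0
tool_pos: [0.48, 0.1836, 0.1464]
eef_rot: [0.495, -0.504, 0.504, -0.496]
contact_force: [-0.2, 0.2, -1.0]
opening: 0.159
t 12.00 pos [0.48   0.1836 0.1464] jaw -90.97 fingers [ 0.001  0.    -1.   ] F [-0.2  0.2 -1. ] op 0.159 | shift [ 0.8 26.4 -0.3] spin -0.27 (or 179.73) q7 -1.99
```

```bash
python3 -m inch '1 4 0 0; 1 8 0 0; 1 8 0 0'; python3 -m inch '0 4 0 0; 0 6 0 0; 0 6 0 0'; python3 -m inch '0 4 0 0; 0 6 0 0; 0 6 0 0'; python3 go.py .4798 .1828 .102
```

```text
clock: 12.3
tool_pos: [0.4793, 0.1824, 0.1376]
eef_rot: [-0.496, 0.504, -0.504, 0.496]
contact_force: [-1.3, 0.9, -0.6]
opening: 0.159
clock: 12.6
tool_pos: [0.4792, 0.1824, 0.1313]
eef_rot: [-0.496, 0.504, -0.504, 0.496]
contact_force: [-0.8, -0.4, -0.8]
opening: 0.159
clock: 12.9
tool_pos: [0.4792, 0.1824, 0.1254]
eef_rot: [-0.496, 0.504, -0.504, 0.496]
contact_force: [-0.1, 0.6, -0.6]
opening: 0.16
t 12.90 pos [0.4792 0.1824 0.1254] jaw -90.95 fingers [-0.001 -0.    -1.   ] F [-0.1  0.6 -0.6] op 0.160 | shift [-0.4 23.4  0.6] q7 -1.99
```

It is inside the slot with no side force, so I keep going down to the lift.

```bash
python3 -m inch '0 6 0 0; 0 12 0 0; 0 12 0 0'; python3 -m inch '0 6 0 0; 0 10 0 0; 0 10 0 0'; python3 -m inch '0 2 0 0; 0 3 0 0; 0 3 0 0';python3 go.py .4798 .1828 .102
```

```text
clock: 13.2
tool_pos: [0.4789, 0.1823, 0.1128]
eef_rot: [-0.496, 0.504, -0.504, 0.495]
contact_force: [-0.5, 0.2, -0.6]
opening: 0.154
clock: 13.5
tool_pos: [0.4791, 0.1824, 0.1031]
eef_rot: [-0.496, 0.504, -0.504, 0.495]
contact_force: [0.1, 0.0, 0.2]
opening: 0.158
clock: 13.8
tool_pos: [0.4794, 0.1825, 0.1007]
eef_rot: [0.496, -0.504, 0.504, -0.496]
contact_force: [0.2, 0.1, 0.6]
opening: 0.159
t 13.80 pos [0.4794 0.1825 0.1007] jaw -90.95 fingers [ 0. -0. -1.] F [0.2 0.1 0.6] op 0.159 | shift [-0.3 -1.3  0.3] q7 -1.99
```

```bash
python3 -m inch '0 0 0 0; 0 0 0 0; 0 0 0 0; 0 0 0 0; 0 0 0 0' 0; python3 -m inch '0 -10 0 0; 0 -30 0 0; 0 -45 0 0; 0 -50 0 0; 0 -50 0 0'; python3 -m inch '0 0 0 0; 0 0 0 0; 0 0 0 0; 0 0 0 0; 0 0 0 0; 0 0 0 0; 0 0 0 0' -1; python3 wv.py pics/w4.png .479 .1825 -0.8 .119;python3 go.py .4794 .1825 .128
```

```text
clock: 14.3
tool_pos: [0.4795, 0.1825, 0.1007]
eef_rot: [0.496, -0.504, 0.504, -0.496]
contact_force: [0.1, 0.7, 0.3]
opening: 0.504
clock: 14.8
tool_pos: [0.4799, 0.1827, 0.1516]
eef_rot: [0.495, -0.504, 0.504, -0.496]
contact_force: [0.3, 0.6, -1.3]
opening: 0.504
clock: 15.5
tool_pos: [0.4794, 0.1825, 0.1507]
eef_rot: [0.496, -0.504, 0.504, -0.496]
contact_force: [-0.4, -0.1, 0.3]
opening: 0.007
incubator_slot 0.68 [ 57.7 443.4] [0.5853 0.0536 0.085 ]
reader_slot 0.85 [208.1 253. ] [0.4824 0.1806 0.085 ]
reader_slot 0.56 [274.9 412.1] [0.4223 0.0517 0.085 ]
cartridge 0.89 [194.5 251.5] [0.493  0.1816 0.085 ]
t 15.70 pos [0.4795 0.1825 0.1507] jaw -90.95 fingers [ 0. -0. -1.] F [ 0.5 -0.2  0.6] op 0.006 | shift [-0.  22.7 -0.1] q7 -1.99
```

View pics/w4.png

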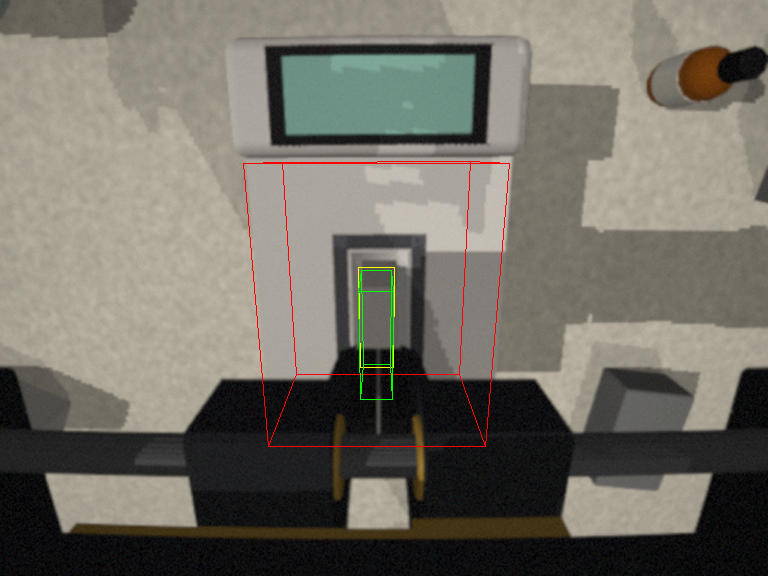

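The cartridge stands in the reader slot at about (376,330). Now I press it with shut fingers.

```bash
python3 -m inch '0 10 0 0; 0 18 0 0; 0 21 0 0; 0 21 0 0; 0 21 0 0'; python3 -m inch '0 2 0 0; 0 4 0 0; 0 6 0 0; 0 6 0 0; 0 6 0 0';python3 -m inch '0 2 0 0; 0 4 0 0; 0 6 0 0; 0 6 0 0; 0 6 0 0'
```

```text
clock: 16.2
tool_pos: [0.4794, 0.1824, 0.1295]
eef_rot: [-0.496, 0.504, -0.504, 0.496]
contact_force: [-0.5, -0.5, -0.4]
opening: 0.008
clock: 16.7
tool_pos: [0.4797, 0.1825, 0.1238]
eef_rot: [0.496, -0.504, 0.504, -0.496]
contact_force: [0.4, 0.0, 0.9]
opening: 0.008
clock: 17.2
tool_pos: [0.4796, 0.1825, 0.1177]
eef_rot: [0.496, -0.504, 0.504, -0.496]
contact_force: [0.1, 0.8, 2.8]
opening: 0.006
```

```bash
python3 -m inch '0 1.5 0 0; 0 3 0 0; 0 4 0 0; 0 4 0 0'; for i in 1; do :; done; python3 -m inch '0 1 0 0; 0 1 0 0; 0 1 0 0'; python3 -m inch '0 1 0 0; 0 1 0 0; 0 1 0 0'; python3 -m inch '0 1 0 0; 0 1 0 0; 0 1 0 0'
```

```text
clock: 17.6
tool_pos: [0.4795, 0.1825, 0.1136]
eef_rot: [0.496, -0.504, 0.504, -0.496]
contact_force: [0.8, -0.8, 2.8]
opening: 0.007
clock: 17.9
tool_pos: [0.4795, 0.1825, 0.1127]
eef_rot: [0.496, -0.504, 0.504, -0.496]
contact_force: [0.9, -0.3, 3.5]
opening: 0.005
clock: 18.2
tool_pos: [0.4795, 0.1825, 0.1117]
eef_rot: [0.496, -0.504, 0.504, -0.496]
contact_force: [1.6, -0.3, 3.4]
opening: 0.003
clock: 18.5
tool_pos: [0.4795, 0.1825, 0.1107]
eef_rot: [0.496, -0.504, 0.504, -0.496]
contact_force: [0.5, 0.7, 3.6]
opening: 0.005
```

```bash
python3 -m inch '0 1 0 0; 0 1 0 0; 0 1 0 0' | grep -E 'pos|force'; python3 -m inch '0 1 0 0; 0 1 0 0; 0 1 0 0'| grep -E 'pos|force'; python3 -m inch '0 1 0 0; 0 1 0 0; 0 1 0 0'| grep -E 'pos|force'
```

```text
tool_pos: [0.4795, 0.1825, 0.1097]
contact_force: [1.6, -0.2, 3.8]
tool_pos: [0.4795, 0.1825, 0.1087]
contact_force: [1.2, -0.8, 4.2]
tool_pos: [0.4795, 0.1825, 0.1077]
contact_force: [1.2, -0.2, 4.6]
```

```bash
python3 -m inch '0 1 0 0; 0 1 0 0; 0 1 0 0' | grep -E 'pos|force'; python3 -m inch '0 1 0 0; 0 1 0 0; 0 1 0 0'| grep -E 'pos|force'
```

```text
tool_pos: [0.4794, 0.1825, 0.1067]
contact_force: [1.2, 0.2, 3.7]
tool_pos: [0.4795, 0.1825, 0.1057]
contact_force: [0.8, -0.3, 3.5]
```

```bash
python3 -m inch '0 1 0 0; 0 1 0 0; 0 1 0 0' | grep -E 'pos|force'; python3 -m inch '0 1 0 0; 0 1 0 0; 0 1 0 0'| grep -E 'pos|force'
```

```text
tool_pos: [0.4794, 0.1825, 0.1047]
contact_force: [0.4, 0.3, 4.4]
tool_pos: [0.4795, 0.1825, 0.1037]
contact_force: [2.5, 0.4, 4.5]
```

```bash
python3 -m inch '0 1 0 0; 0 1 0 0; 0 1 0 0' | grep -E 'pos|force'; python3 -m inch '0 1 0 0; 0 1 0 0; 0 1 0 0'| grep -E 'pos|force'
```

```text
tool_pos: [0.4794, 0.1825, 0.1027]
contact_force: [1.1, 0.1, 4.3]
tool_pos: [0.4795, 0.1825, 0.1017]
contact_force: [0.6, 1.0, 5.0]
```

```bash
python3 -m inch '0 1 0 0; 0 1 0 0; 0 1 0 0' | grep -E 'pos|force'; python3 -m inch '0 0.8 0 0; 0 0.8 0 0; 0 0.8 0 0'| grep -E 'pos|force'
```

```text
tool_pos: [0.4795, 0.1826, 0.1013]
contact_force: [-0.0, -0.9, 10.9]
tool_pos: [0.4796, 0.1826, 0.1011]
contact_force: [-0.9, -0.8, 16.1]
```

The firm stop is at z≈0.101 with 16 N. I let go and check.

```bash
python3 -m inch '0 -2 0 0; 0 -4 0 0; 0 -6 0 0; 0 -8 0 0; 0 -12 0 0; 0 -12 0 0; 0 -12 0 0'; python3 -m inch '0 -20 0 0; 0 -60 0 0; 0 -100 0 0; 0 -120 0 0; 0 -120 0 0'; python3 -m inch '0 0 -45 0; 0 0 -60 0; 0 0 -60 0; 0 0 -60 0' -; python3 wv.py pics/w5.png .4795 .1825 -0.8 .1
python3 - <<'E'
from plant import r
from ov import *
p=r.snapshot('side'); i=(.4795,.1825,np.radians(-.8))
overlay(p,(170,330,130,260),[(*i,SL,(0,255,255)),(*i,((-.025,.025),(-.007,.007),(.085,.0985)),(0,255,0))],'pics/s5.png')
p=r.snapshot('scene');overlay(p,(150,350,140,290),[],'pics/sc5.png')
print(r.get_state()['clock'])
E
```

```text
clock: 22.5
tool_pos: [0.4789, 0.1824, 0.1117]
eef_rot: [-0.496, 0.504, -0.504, 0.495]
contact_force: [0.4, 0.4, 0.8]
opening: 0.002
clock: 23.0
tool_pos: [0.4808, 0.1831, 0.2344]
eef_rot: [0.494, -0.504, 0.505, -0.498]
contact_force: [0.2, -0.3, 0.1]
opening: 0.009
clock: 23.4
tool_pos: [0.4198, 0.1835, 0.2313]
eef_rot: [0.496, -0.504, 0.504, -0.496]
contact_force: [0.0, 0.1, -0.9]
opening: 0.003
incubator_slot 0.48 [118.8 253.4] [0.4838 0.1801 0.085 ]
reader_slot 0.56 [118.8 252.3] [0.4838 0.1811 0.085 ]
cartridge 0.77 [120.6 254.6] [0.4821 0.179  0.085 ]
cartridge 0.34 [121.9 254. ] [0.4809 0.1796 0.085 ]
23.7
```

View pics/w5.png

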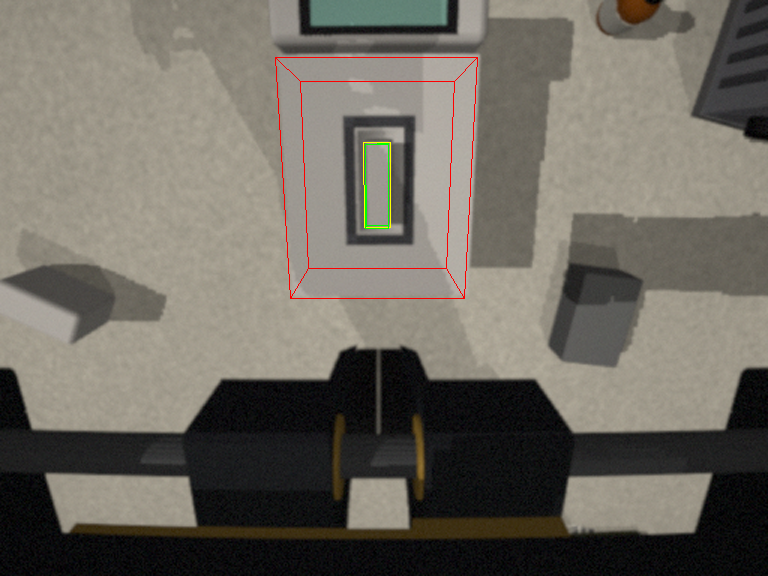

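View pics/s5.png

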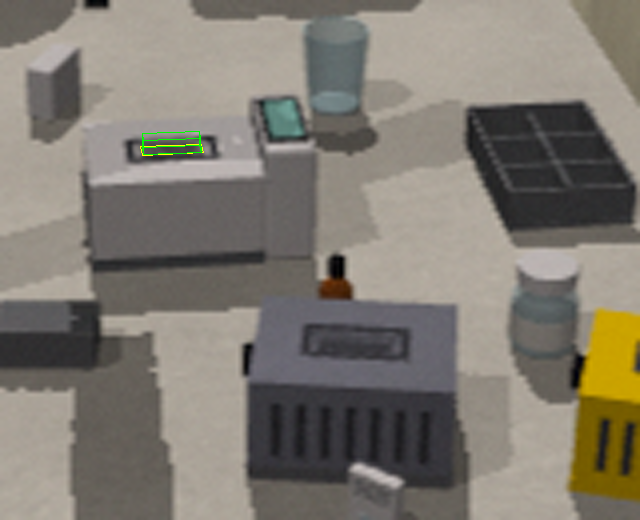

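View pics/sc5.png

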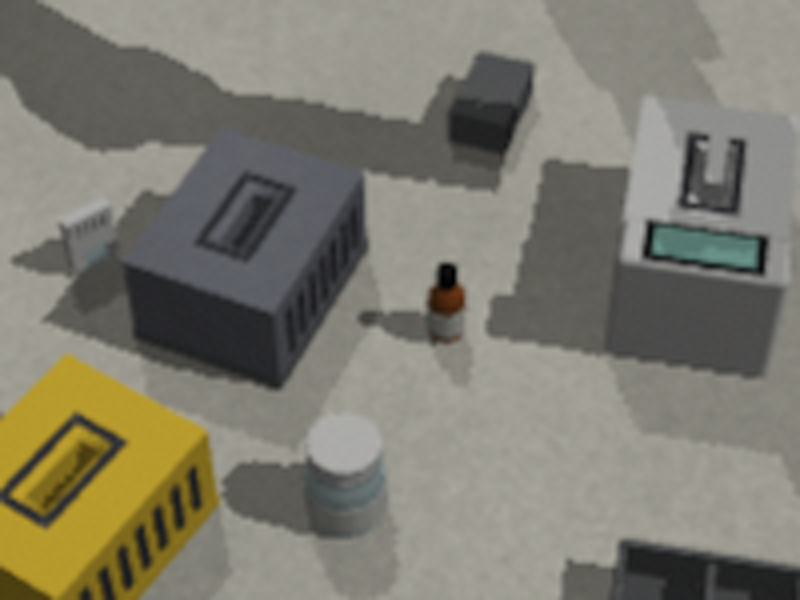

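Run:
```python
from plant import r
from ov import *
for c,k in (('side',(180,250,130,190)),('scene',(290,360,150,220))):
    overlay(r.snapshot(c),k,[],f'pics/{c}6.png',8)
```

```text
(no output)
```

View pics/side6.png

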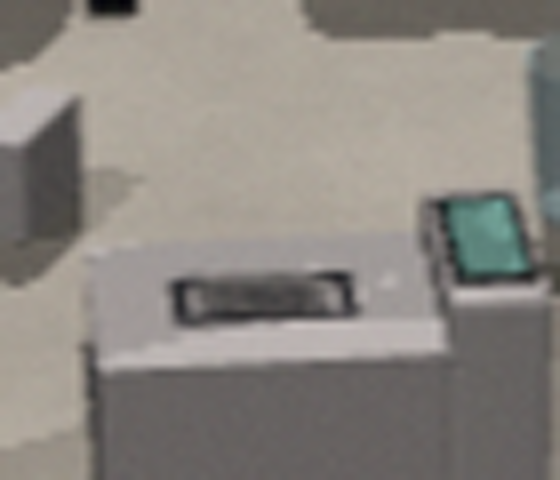

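View pics/scene6.png

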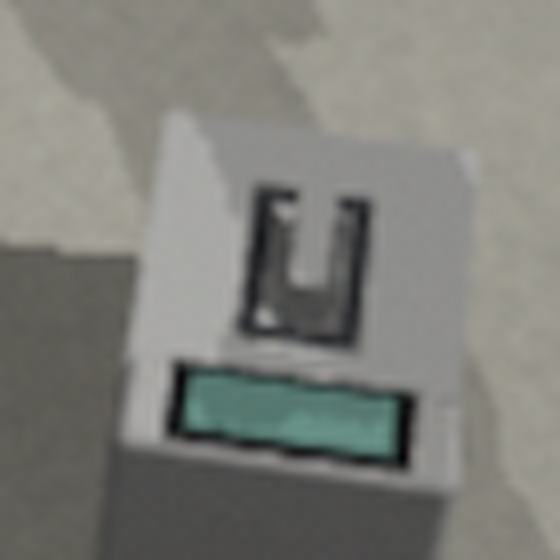

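The cartridge protrudes only about 13 mm: its top reaches just past the rim at scene6 (318,190). It stays down with the fingers well clear.

```bash
python3 -c "
from plant import r
print(r.get_state()['clock']); print(r.finish_job())"
```

```text
23.8
the job is handed in; nothing more can be done
None
```

The cartridge is out of the incubator and held down in the reader's slot. I handed the job in at 23.8 s.

- **Incubator:** I pressed the cartridge to the stop with about 13 N. It popped up, and the camera overlays showed it standing about 34 mm out. I then gripped it and lifted it out.
- **Reader:** It went into the slot with no noticeable side force. I let go and pressed it once to the firm stop, about 26 mm below the up position, with about 16 N.
- **Last checks:** With the fingers withdrawn just above the held height there was no upward push, so the catch has it. The pictures show it low in the slot, sticking out about 13 mm. The incubator's slot is empty, and the bystanders in the pictures stand where they were.
- **Disagreements:** The first outline fit of the reader was about 4 mm off along the slot compared with the later views. The wrist camera showed a bias of about 2 mm. I settled the position by measuring the slot against the held cartridge in the same wrist picture.

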